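# Return the screwdriver to the tool pot

### The job

A screwdriver has been left standing among the drawing tools, in one of three drilled wooden blocks. Pull it up and out of its block, lower it blade first well down into the open steel pot before letting go, and leave it standing there. The marker and the wooden spatula stay standing in their blocks, undisturbed.

Things in the scene. Friction and masses are not known exactly. Their poses are not given: they have to be found in the camera images.
- driver_grip (a point): Screwdriver, 170 mm, 0.11 kg, upright, blade down: black round handle, 30 mm thick, 95 mm long with a 10 mm steel collar at its foot; steel shaft 7 mm thick, 75 mm long. Point: on its axis, mid-handle, 47 mm below the top, 122 mm above the tip. z: from blade to handle. The collar rests on its fixed pale wooden block, 60 x 60 x 80 mm high, whose loose 14 mm hole holds the whole shaft: it is free once raised 75 mm.
- pot: Open round steel pot, 100 mm high, outer diameter 65 mm at the mouth and 52 mm at the foot, wall 2.5 mm, floor 3.5 mm thick, fixed to the table, empty at the start. The origin is the centre of its underside on the table; z is up. A screwdriver let go in it leans against the rim.
- marker_mid (a point): Thick marker, 125 mm long, 21 to 23 mm in diameter, white barrel with a grey cap up, standing loosely 60 mm deep in the hole of its own block of the same kind; its top is 145 mm above the table. This point is its centre. Not to be disturbed.
- spatula_mid (a point): Flat wooden modelling spatula with a rounded top, 135 mm long, 22 mm wide and 6 mm thick, standing loosely 60 mm deep in the slot of its own block of the same kind; its top is 155 mm above the table. This point is its centre. Not to be disturbed.
Things that resemble listed ones, but are neither listed nor needed, are in the scene too. Leave any orange look-alike of the part that bears driver_grip alone.

How it is judged (in metres and radians):
On the way, in this order (a step that is already met when the one before it is completed fails the run):
1. the screwdriver is pulled fully out of its block, its handle's middle more than 210 mm above the table (height (world z) of driver_grip above 0.21 m and contact force between the fingers and driver above 0.5 N), for 0.1 s.
2. still held, it is lowered blade first into the pot, its tip at least 30 mm below the rim (horizontal distance between driver_grip and pot below 0.045 m and z of driver_grip in the frame of pot below 0.1925 m and angle between driver_grip's own z axis and vertical below 0.6 rad and contact force between the fingers and driver above 0.5 N), for 0.05 s.
At the end, for the whole second after the job is handed in: The screwdriver stands blade down in the steel pot, let go and at rest: the middle of its handle within 60 mm sideways of the pot's axis and 90 to 145 mm above the pot's underside, leaning less than 0.6 rad; the marker and the spatula are within 25 mm of where they started (horizontal distance between driver_grip and pot below 0.06 m and z of driver_grip in the frame of pot between 0.09 and 0.145 m and angle between driver_grip's own z axis and vertical below 0.6 rad and linear speed of driver below 0.03 m/s and distance of each of marker_mid, spatula_mid from where it was at the start of the episode below 0.025 m); the robot touches nothing.
It fails at once if the marker or the spatula is moved more than 25 mm (distance of any of marker_mid, spatula_mid from where it was at the start of the episode above 0.025 m).
It also fails if it takes over 53 s, if anything falls off the work surface, if the arm or the gripper's body presses on something with over 40 N, if the wrist force passes 120 N, or if a joint passes its speed limit or range.

### The arm

A 6-joint arm with a two-finger parallel gripper is mounted at the origin on the work surface. World frame = base frame: x ahead of the robot, y to its left, z up, the work surface at z = 0. Lengths are in m, angles in degrees, forces in N, time in s.
With the tool pointing down it reaches from about 0.35 to 0.875 m from the base axis. Payload 4.2 kg.
Tool frame: the origin (TCP) lies midway between the tips of the shut fingers; the grasp point (between the pads) lies 19 mm behind it; z points along the fingers, y is the line along which they close (so a half turn about z gives the same grasp; the last joint's range is limited). The gripper opens to 87 mm and grips with 3 to 60 N. Pads are 19 mm wide; open, the fingers measure 117 mm over their backs; the gripper's body (75 mm by 190 mm) begins 51 mm behind the grasp point.
Start: joints at [-58.178, 22.042, 0.453, 0, -68.411, -14.817], TCP at [0.183, -0.598, 0.223] pointing down, gripper open.
Joint ranges: [-179.83, 179.83], [-69.29, 118.12], [-61.27, 80.66], [-181.25, 117.63], [-171.15, -9.14], [-177.46, 177.46]. Speed limits (degrees/s): [159.86, 159.86, 180, 180, 180, 180].

### API

Orientations are given as a 3x3 rotation matrix whose columns are the frame's x, y, z axes.
In Python, from station import r, cams gives the robot as it stands.
- The arm moves only by the tool play_rows, never from a script. Its argument "commands" is text: rows parted by semicolons, each of 6 numbers parted by spaces: the shift along the world's x, y, z normalised to -1 to 1, where 1 is 30 mm, then the turn, a rotation vector about the world's x, y, z normalised to -1 to 1, where 1 is 0.15 rad. A call has 1 to 20 rows; each row shifts and turns the commanded pose from where the row before left it; what a row does not reach is not made up. A row lasts 1/10 s, in which the tool goes at most 50 mm and 8.59 degrees, less where a joint would pass 70% of its speed; a pose out of reach is approached as far as the arm can. A call with a number of a shift or a turn outside -1 to 1 is refused whole. A call with a gripper value outside its range is refused whole. "grip" is the finger opening in mm, from 0 to 87, set as the call begins (left out, the last holds). The fingers move at their own pace and stop on an object; the grip force is fixed at half the most. Time passes only in rows, so rows that do not move let the fingers close. It gives the time, the measured TCP pose, the force, the opening and the grip force at its end, in the units of the state.
- r.sense(): the state, without advancing time (a new reading comes with each control period).
- cams.capture(name): name is "side" or "top"; returns (picture, depth): 400x640x3 uint8, blue, green, red; 400x640 float32, m along the optical axis (not along the pixel's ray), 0 where there is no reading.
- cams.camera_info(name): a dict with "mtx" (3x3 intrinsics, pixels), "k1" (the pictures are not rectified: a ray, as slopes to the right and down, at radius r is drawn at 1 + k1 r^2 times it, then the intrinsics apply), "R" (3x3) and "t" (3): a world point X has camera coordinates R X + t. Camera axes: x right, y down, z forward; pixel columns grow to the right and rows downward; lengths in m; the calibration is good to about 2 mm. A picture is of the moment at which its call begins. camera_info takes no time and is no camera call.
- r.finish_job(): hands the job in; it is judged then, once.
The state is a dict: "time_s": time; "joints": joint angles; "joint_velocities": joint speeds; "effort": joint torques, N m; "tcp_pos": TCP position; "ee_rot": TCP orientation; "wrist_force": force on the tool from outside, world axes, zero at the start; "moment": the same for the moment, N m; "gripper_width": opening from 0.0 (shut) to 1.0 (fully open); "gripper_force": force on a finger pad.
Only numpy, scipy, OpenCV 4.12 (cv2) and the standard library are available. Lean on these libraries where they do the work, as an engineer would, in place of code of your own. Each camera call takes 0.05 s, during which the arm holds its last target. There are 200 camera calls.

## Working session

There is one attempt and no reset: what is moved stays moved. The work goes in short steps, Python scripts to look and compute and a tool call to move; the robot and the scene stay as the last step left them, time stands still between calls to the robot, and variables do not carry over. Pictures are saved under pics/ and viewed, at most 10 in all, crops included, and the job is handed in when it is done.

Besides the shell and the picture viewer there is one more tool, called after ">>>" as name(argument=value, ...), one argument or row to a line, values as JSON. play_rows: Moves the arm, as the interface text tells. Scaled input: -1 to 1 covers 30 mm each way for a shift and 0.15 rad each way for a turn. Its arguments: {"type":"object","properties":{"commands":{"type":"string"},"grip":{"type":"number"}},"required":["commands"]}

```bash
mkdir -p pics; cat > h.py <<'E'
import numpy as np, cv2
from station import r, cams
def ray(name,u,v):
    i=cams.camera_info(name);K=np.array(i["mtx"],float);R=np.array(i["R"]);t=np.array(i["t"]).ravel()
    p=cv2.undistortPoints(np.array([[[u,v]]],float),K,np.array([i["k1"],0,0,0.]))[0,0] 
    c=-R.T@t; d=R.T@np.array([p[0],p[1],1]); return c,d
def onz(name,u,v,z):
    c,d=ray(name,u,v); return c+d*(z-c[2])/d[2]
def pt(name,u,v,D):
    z=D[int(v),int(u)]; c,d=ray(name,u,v); return c+d*z
E
python3 - <<'E'
from h import *
for n in("top","side"):
    p,d=cams.capture(n); cv2.imwrite(f"pics/{n}0.png",p); np.save(f"{n}0.npy",d)
    i=cams.camera_info(n); print(n,np.round(-np.array(i["R"]).T@np.array(i["t"]).ravel(),3),np.round(i["R"],2),i["k1"])
E
```

```text
top [0.427 0.023 1.026] [[ 0.02 -1.    0.01]
 [-0.99 -0.02 -0.14]
 [ 0.14 -0.01 -0.99]] -0.07655317976800588
side [ 0.281 -0.465  0.742] [[ 0.87 -0.5  -0.02]
 [-0.39 -0.66 -0.65]
 [ 0.31  0.57 -0.76]] -0.07181908979874757
```

View pics/top0.png

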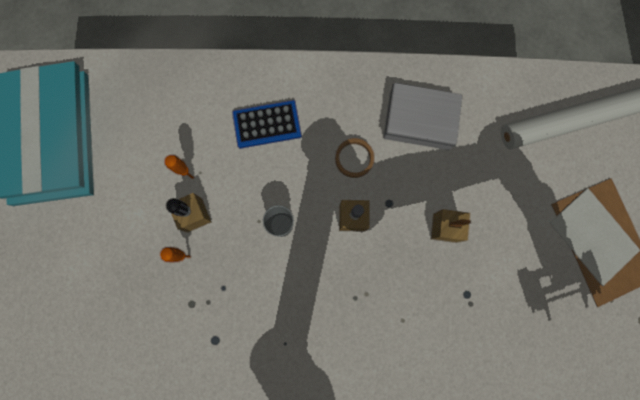

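View pics/side0.png

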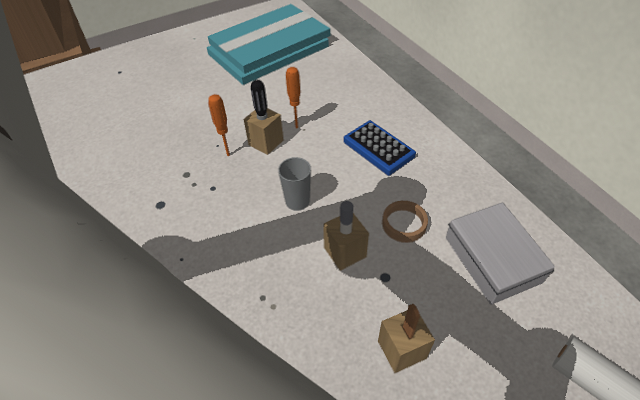

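The top picture shows these candidates:
- Black-handled driver in a block at (178,208).
- Orange look-alikes at (175,163) and (172,254), with no block.
- Marker with its grey cap at (357,212).
- Spatula at (455,222).
- Pot at (278,221).

The black handle in its block, side (260,97), fits the description, so I choose that one.

```bash
python3 - <<'E'
from h import *
T=cv2.imread("pics/top0.png");S=cv2.imread("pics/side0.png");D={"top":np.load("top0.npy"),"side":np.load("side0.npy")}
cv2.imwrite("pics/crop.png",np.hstack([cv2.resize(S[60:180,190:320],None,fx=3,fy=3),cv2.resize(T[140:270,140:270],(390,360))]))
def cloud(n,m):
    return np.array([pt(n,u,v,D[n]) for v,u in np.argwhere(m) if D[n][v,u]>0])
for n,I,box in(("top",T,(140,300,130,320)),("side",S,(50,220,190,330))):
    h=cv2.cvtColor(I,cv2.COLOR_BGR2HSV)
    org=((h[...,0]<14)&(h[...,1]>190)&(h[...,2]>90)).astype(np.uint8)
    k,l,st,c=cv2.connectedComponentsWithStats(org)
    for j in range(1,k):
        if st[j,4]>60:
            P=cloud(n,l==j); q=P[P[:,2]>P[:,2].max()-.05]; print(n,"orange",c[j].round(),P.min(0).round(3),P.max(0).round(3),np.median(q,0).round(3))
    z=np.zeros(I.shape[:2],bool);z[box[0]:box[1],box[2]:box[3]]=1
    P=cloud(n,z)
    # tall cloud, non-orange
    uv=[(v,u) for v,u in np.argwhere(z) if D[n][v,u]>0]; o=np.array([org[a] for a in uv])
    q=P[(P[:,2]>.1)&(o==0)&(P[:,1]>.2)]; print(n,"black",len(q),q.min(0).round(3),q.max(0).round(3),np.median(q,0).round(3))
    q=P[(P[:,2]>.09)&(P[:,2]<.11)&(P[:,1]<.2)&(P[:,1]>0.04)]; print(n,"rim",len(q),np.percentile(q,2,0).round(3),np.percentile(q,98,0).round(3))
    q=P[(P[:,2]>.074)&(P[:,2]<.086)&(o==0)&(P[:,1]>.2)];b=cv2.minAreaRect(q[:,:2].astype(np.float32)); print(n,"block",len(q),b)
E
```

```text
top orange [176. 166.] [0.617 0.291 0.079] [0.641 0.318 0.172] [0.625 0.301 0.164]
top orange [169. 254.] [0.439 0.288 0.117] [0.461 0.312 0.173] [0.452 0.296 0.167]Traceback (most recent call last):
  File "<stdin>", line 14, in <module>
  File "<stdin>", line 5, in cloud
  File "h.py", line 10, in pt
    z=D[int(v),int(u)]; c,d=ray(name,u,v); return c+d*z
                            ~~~^^^^^^^^^^
  File "h.py", line 4, in ray
    i=cams.camera_info(name);K=np.array(i["mtx"],float);R=np.array(i["R"]);t=np.array(i["t"]).ravel()
ValueError: time passes only in moves, steps and waits
```

View pics/crop.png

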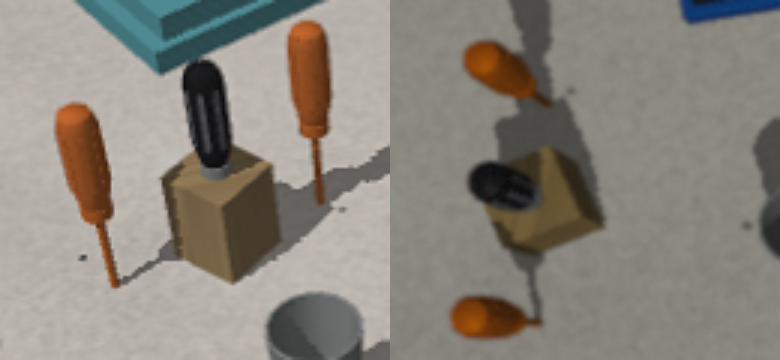

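The crop confirms the choice: the black driver stands in its wooden block, between the two free-standing orange ones. The script failed on too many `camera_info` calls, so I'll cache that and rerun.

```bash
sed -i 's/^def ray/import functools\n@functools.lru_cache\ndef info(n): return cams.camera_info(n)\ndef ray/; s/i=cams.camera_info(name)/i=info(name)/' h.py; python3 - <<'E'
from h import *
T=cv2.imread("pics/top0.png");S=cv2.imread("pics/side0.png");D={"top":np.load("top0.npy"),"side":np.load("side0.npy")}
for n,I,box in(("top",T,(140,300,130,320)),("side",S,(50,220,190,330))):
    h=cv2.cvtColor(I,cv2.COLOR_BGR2HSV)
    uv=np.array([(v,u) for v in range(box[0],box[1]) for u in range(box[2],box[3]) if D[n][v,u]>0])
    P=np.array([pt(n,u,v,D[n]) for v,u in uv]); H=h[uv[:,0],uv[:,1]]
    o=(H[:,0]<14)&(H[:,1]>150)
    for s in (0,1):
        q=P[o&(P[:,2]>.12)&((P[:,0]>.54)==s)]; print(n,"orange",len(q),q.min(0).round(3),q.max(0).round(3))
    q=P[(P[:,2]>.1)&~o&(P[:,1]>.2)&(abs(P[:,0]-.54)<.05)]
    print(n,"black",len(q),np.percentile(q,2,0).round(3),np.percentile(q,98,0).round(3))
    q=q[q[:,2]>.163];print(" top",len(q),q.mean(0).round(3))
    q=P[(P[:,2]>.09)&(P[:,2]<.11)&(P[:,1]<.2)&(P[:,1]>0.04)]; b=cv2.minEnclosingCircle(q[:,:2].astype(np.float32)); print(n,"rim",len(q),b)
    q=P[(P[:,2]>.074)&(P[:,2]<.086)&~o&(P[:,1]>.2)];b=cv2.minAreaRect(q[:,:2].astype(np.float32)); print(n,"block",len(q),b)
s=r.sense();print(s["time_s"],s["tcp_pos"],np.round(s["ee_rot"],3))
E
```

```text
top orange 162 [0.437 0.288 0.12 ] [0.462 0.312 0.173]
top orange 170 [0.618 0.291 0.12 ] [0.643 0.318 0.172]
top black 320 [0.529 0.281 0.111] [0.556 0.306 0.176]
 top 178 [0.543 0.294 0.171]
top rim 154 ((0.5251656770706177, 0.09720534086227417), 0.032422445714473724)
top block 564 ((0.5401608943939209, 0.29341021180152893), (0.19410185515880585, 0.06370215862989426), 15.105751991271973)
side orange 312 [0.434 0.287 0.12 ] [0.463 0.312 0.172]
side orange 274 [0.616 0.291 0.12 ] [0.641 0.318 0.17 ]
side black 439 [0.528 0.281 0.103] [0.556 0.302 0.174]
 top 113 [0.542 0.291 0.17 ]
side rim 277 ((0.5232017040252686, 0.09705101698637009), 0.03364381566643715)
side block 424 ((0.5405284762382507, 0.2934301495552063), (0.19731679558753967, 0.06705175340175629), 14.429409980773926)
0.1 [ 0.1826173  -0.59714998  0.22154484] [[-0.956 -0.292 -0.001]
 [-0.292  0.956  0.002]
 [ 0.     0.002 -1.   ]]
```

>>> play_rows(
  commands="1 1 1 0 0 -0.5;1 1 0 0 0 -0.5;1 1 0 0 0 -0.5;1 1 0 0 0 -0.5;1 1 0 0 0 0;1 1 0 0 0 0;1 1 0 0 0 0;1 1 0 0 0 0;1 1 0 0 0 0;1 1 0 0 0 0;1 1 0 0 0 0;1 1 0 0 0 0;0 1 0 0 0 0;0 1 0 0 0 0;0 1 0 0 0 0;0 1 0 0 0 0;0 1 0 0 0 0;0 1 0 0 0 0;0 1 0 0 0 0;0 1 0 0 0 0",
  grip=80,
)

```text
time_s: 2.1
tcp_pos: [0.5412, 0.0024, 0.251]
ee_rot: [[-1.0, 0.003, -0.001], [0.003, 1.0, 0.0], [0.001, 0.0, -1.0]]
wrist_force: [0.8, 0.6, 0.2]
gripper_width: 0.924
gripper_force: 0.0
```

>>> play_rows(
  commands="0 1 0 0 0 0;0 1 0 0 0 0;0 1 0 0 0 0;0 1 0 0 0 0;0 1 0 0 0 0;0 1 0 0 0 0;0 1 0 0 0 0;0 1 0 0 0 0;0 1 0 0 0 0;0 0.7 0 0 0 0;0 0 0 0 0 0;0 0 0 0 0 0",
)

```text
time_s: 3.3
tcp_pos: [0.5414, 0.2922, 0.2509]
ee_rot: [[-1.0, 0.003, -0.001], [0.003, 1.0, -0.001], [0.001, -0.001, -1.0]]
wrist_force: [-0.6, -0.6, -0.6]
gripper_width: 0.922
gripper_force: 0.0
```

>>> play_rows(
  commands="0.03 0.05 -0.7 0 0 0;0 0 -0.8 0 0 0;0 0 -0.8 0 0 0;0 0 -0.8 0 0 0;0 0 -0.7 0 0 0;0 0 -0.5 0 0 0;0 0 0 0 0 0;0 0 0 0 0 0",
)

```text
time_s: 4.1
tcp_pos: [0.543, 0.293, 0.123]
ee_rot: [[-1.0, 0.004, 0.0], [0.004, 1.0, -0.0], [-0.0, -0.0, -1.0]]
wrist_force: [-0.2, -0.2, 1.1]
gripper_width: 0.921
gripper_force: 0.0
```

>>> play_rows(
  commands="0 0 0 0 0 0;0 0 0 0 0 0;0 0 0 0 0 0;0 0 0 0 0 0;0 0 0 0 0 0;0 0 0 0 0 0;0 0 0 0 0 0;0 0 0 0 0 0;0 0 0 0 0 0;0 0 0 0 0 0",
  grip=10,
)

```text
time_s: 5.1
tcp_pos: [0.5427, 0.2941, 0.1225]
ee_rot: [[-1.0, 0.003, 0.0], [0.003, 1.0, 0.001], [-0.0, 0.001, -1.0]]
wrist_force: [-0.1, 1.7, -0.4]
gripper_width: 0.334
gripper_force: 30.0
```

Gripped at 29 mm. Lifting.

>>> play_rows(
  commands="0 0 0.2 0 0 0;0 0 0.3 0 0 0;0 0 0.4 0 0 0;0 0 0.4 0 0 0;0 0 0.4 0 0 0;0 0 0.4 0 0 0;0 0 0.5 0 0 0;0 0 0.5 0 0 0;0 0 0.5 0 0 0;0 0 0.5 0 0 0;0 0 0.4 0 0 0;0 0 0.2 0 0 0;0 0 0 0 0 0;0 0 0 0 0 0;0 0 0 0 0 0",
)

```text
time_s: 6.6
tcp_pos: [0.5422, 0.2934, 0.2624]
ee_rot: [[-1.0, 0.003, -0.002], [0.003, 1.0, -0.001], [0.002, -0.001, -1.0]]
wrist_force: [0.5, -0.6, -0.9]
gripper_width: 0.341
gripper_force: 30.0
```

```bash
python3 - <<'E'
from h import *
out=[]
for n in("top","side"):
    p,d=cams.capture(n); np.save(n+"1.npy",d); cv2.imwrite(f"pics/{n}1.png",p)
    out.append(cv2.resize(p[40:280,60:340] if n=="top" else p[0:240,150:430],None,fx=1.4,fy=1.4))
cv2.imwrite("pics/lift.png",np.hstack(out)); print(r.sense()["tcp_pos"],r.sense()["gripper_force"])
E
```

```text
[0.54232363 0.2935209  0.26261514] 29.97811078073937
```

View pics/lift.png

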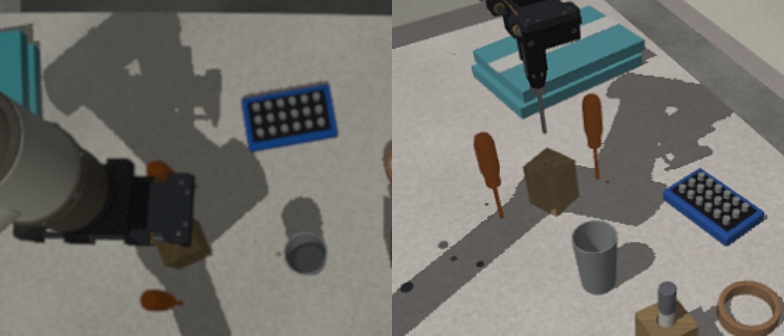

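The crop shows the driver held upright, with its shaft clear of the block (tip at side pixel about (259,94)). Next I move over the pot and check the tip from close by.

>>> play_rows(
  commands="-0.1 -0.5 0 0 0 0;-0.1 -0.7 0 0 0 0;-0.1 -0.8 0 0 0 0;-0.1 -0.8 0 0 0 0;-0.1 -0.8 0 0 0 0;-0.1 -0.8 0 0 0 0;0 -0.8 0 0 0 0;0 -0.7 0 0 0 0;0 -0.4 0 0 0 0;0 -0.25 0 0 0 0;0 0 0 0 0 0;0 0 0 0 0 0;0 0 0 0 0 0",
)

```text
time_s: 8.0
tcp_pos: [0.5247, 0.0979, 0.2633]
ee_rot: [[-1.0, 0.002, -0.0], [0.002, 1.0, 0.0], [0.0, 0.0, -1.0]]
wrist_force: [0.3, -0.4, -0.4]
gripper_width: 0.337
gripper_force: 30.0
```

```bash
python3 - <<'E'
from h import *
p,d=cams.capture("side"); P=[];
for v in range(60,200):
    for u in range(230,360):
        if d[v,u]>0:
            q=pt("side",u,v,d)
            if q[2]>.115 and abs(q[0]-.524)<.05 and abs(q[1]-.097)<.05: P.append([*q,u,v])
P=np.array(P)
for a,b in((.13,.15),(.15,.17),(.17,.19),(.19,.21),(.21,.24)):
    q=P[(P[:,2]>a)&(P[:,2]<b)]
    if len(q): print(a,len(q),q.mean(0).round(3))
print("min z",P[P[:,2].argmin()].round(3)); print(r.sense()["tcp_pos"],r.sense()["time_s"])
cv2.imwrite("pics/over.png",cv2.resize(p[20:240,200:420],None,fx=2.5,fy=2.5))
E
```

```text
0.13 6 [5.23000e-01 9.50000e-02 1.47000e-01 2.92667e+02 1.52167e+02]
0.15 30 [5.23000e-01 9.50000e-02 1.59000e-01 2.92033e+02 1.47567e+02]
0.17 28 [5.24000e-01 9.50000e-02 1.78000e-01 2.91857e+02 1.39643e+02]
0.19 33 [5.24000e-01 9.40000e-02 2.00000e-01 2.91545e+02 1.30606e+02]
0.21 121 [5.22000e-01 8.80000e-02 2.29000e-01 2.90661e+02 1.20686e+02]
min z [5.24e-01 9.60e-02 1.43e-01 2.93e+02 1.53e+02]
[0.52466364 0.09790251 0.26329741] 8.05
```

View pics/over.png

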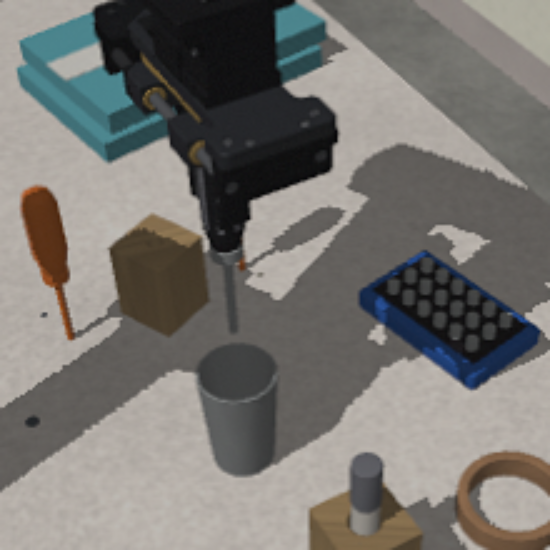

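The tip hangs at z≈0.143 over the pot's centre (side pixel (293,153)), so I lower 133 mm.

>>> play_rows(
  commands="0 0 -0.2 0 0 0;0 0 -0.3 0 0 0;0 0 -0.4 0 0 0;0 0 -0.4 0 0 0;0 0 -0.4 0 0 0;0 0 -0.4 0 0 0;0 0 -0.4 0 0 0;0 0 -0.4 0 0 0;0 0 -0.4 0 0 0;0 0 -0.4 0 0 0;0 0 -0.3 0 0 0;0 0 -0.3 0 0 0;0 0 -0.13 0 0 0;0 0 0 0 0 0;0 0 0 0 0 0;0 0 0 0 0 0",
)

```text
time_s: 9.65
tcp_pos: [0.525, 0.0974, 0.1311]
ee_rot: [[-1.0, 0.003, 0.001], [0.003, 1.0, 0.0], [-0.001, 0.0, -1.0]]
wrist_force: [0.0, 0.2, -0.7]
gripper_width: 0.335
gripper_force: 30.0
```

>>> play_rows(
  commands="0 0 0 0 0 0;0 0 0 0 0 0;0 0 0 0 0 0;0 0 0 0 0 0;0 0 0 0 0 0;0 0 0 0 0 0;0 0 0 0 0 0;0 0 0 0 0 0;0 0 0 0 0 0;0 0 0 0 0 0",
  grip=87,
)

```text
time_s: 10.65
tcp_pos: [0.5246, 0.0972, 0.1305]
ee_rot: [[-1.0, 0.003, 0.0], [0.003, 1.0, 0.0], [-0.0, 0.0, -1.0]]
wrist_force: [0.4, 0.2, 0.0]
gripper_width: 0.995
gripper_force: 0.0
```

>>> play_rows(
  commands="0 0 0.2 0 0 0;0 0 0.3 0 0 0;0 0 0.4 0 0 0;0 0 0.5 0 0 0;0 0 0.5 0 0 0;0 0 0.6 0 0 0;0 0 0.6 0 0 0;0 0 0.6 0 0 0;0 0 0.6 0 0 0;0 0 0.4 0 0 0;0 0 0.2 0 0 0;0 0 0 0 0 0;0 0 0 0 0 0;0 0 0 0 0 0;0 0 0 0 0 0",
)

```text
time_s: 12.15
tcp_pos: [0.5243, 0.0971, 0.2767]
ee_rot: [[-1.0, 0.003, -0.002], [0.003, 1.0, -0.001], [0.002, -0.001, -1.0]]
wrist_force: [-0.3, 0.3, -0.1]
gripper_width: 1.0
gripper_force: 0.0
```

```bash
python3 - <<'E'
from h import *
p,d=cams.capture("side"); cv2.imwrite("pics/end.png",p)
P=np.array([pt("side",u,v,d) for v in range(60,220) for u in range(230,360) if d[v,u]>0])
q=P[(P[:,2]>.11)&(P[:,2]<.2)&(abs(P[:,0]-.524)<.07)&(abs(P[:,1]-.097)<.07)]
for a in np.arange(.11,.19,.02):
    s=q[(q[:,2]>=a)&(q[:,2]<a+.02)]; print(a.round(2),len(s),s.mean(0).round(3) if len(s) else "")
s=r.sense();print(s["time_s"],s["tcp_pos"],np.round(s["wrist_force"],1),np.abs(s["joint_velocities"]).max())
E
```

```text
0.11 122 [0.52  0.085 0.12 ]
0.13 124 [0.519 0.085 0.14 ]
0.15 162 [0.52  0.086 0.161]
0.17 68 [0.524 0.093 0.172]
12.2 [0.5243638  0.09712302 0.27683342] [ 0.1  0.7 -0.4] 0.20931168218309854
```

View pics/end.png

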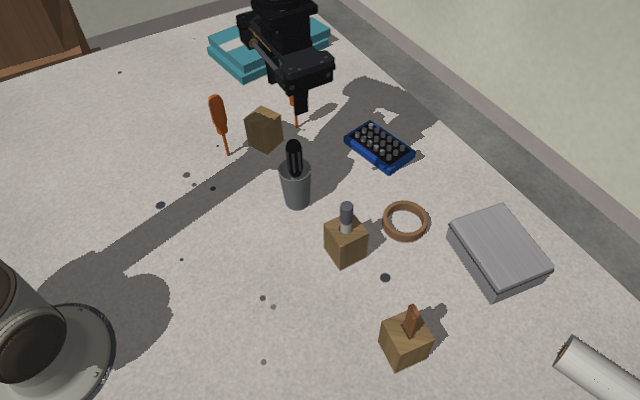

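The driver stands nearly upright in the pot at (294,165), and the marker (346,215) and spatula (411,320) are in place. It could still be balanced on its tip, so I'll let a few seconds pass and check again.

>>> play_rows(
  commands="0 0 0.5 0 0 0;0 0 0 0 0 0;0 0 0 0 0 0;0 0 0 0 0 0;0 0 0 0 0 0;0 0 0 0 0 0;0 0 0 0 0 0;0 0 0 0 0 0;0 0 0 0 0 0;0 0 0 0 0 0;0 0 0 0 0 0;0 0 0 0 0 0;0 0 0 0 0 0;0 0 0 0 0 0;0 0 0 0 0 0;0 0 0 0 0 0;0 0 0 0 0 0;0 0 0 0 0 0;0 0 0 0 0 0;0 0 0 0 0 0",
)

```text
time_s: 14.2
tcp_pos: [0.5246, 0.0972, 0.2925]
ee_rot: [[-1.0, 0.003, 0.0], [0.003, 1.0, -0.0], [-0.0, -0.0, -1.0]]
wrist_force: [-0.7, -0.3, -0.5]
gripper_width: 1.002
gripper_force: 0.0
```

>>> play_rows(
  commands="0 0 0 0 0 0;0 0 0 0 0 0;0 0 0 0 0 0;0 0 0 0 0 0;0 0 0 0 0 0;0 0 0 0 0 0;0 0 0 0 0 0;0 0 0 0 0 0;0 0 0 0 0 0;0 0 0 0 0 0;0 0 0 0 0 0;0 0 0 0 0 0;0 0 0 0 0 0;0 0 0 0 0 0;0 0 0 0 0 0;0 0 0 0 0 0;0 0 0 0 0 0;0 0 0 0 0 0;0 0 0 0 0 0;0 0 0 0 0 0",
)

```text
time_s: 16.2
tcp_pos: [0.5246, 0.0972, 0.2925]
ee_rot: [[-1.0, 0.003, 0.0], [0.003, 1.0, 0.0], [-0.0, 0.0, -1.0]]
wrist_force: [0.1, 0.1, -0.2]
gripper_width: 1.001
gripper_force: 0.0
```

```bash
cat > chk.py <<'E'
from h import *
p,d=cams.capture("side")
P=np.array([pt("side",u,v,d) for v in range(60,220) for u in range(230,360) if d[v,u]>0])
q=P[(P[:,2]>.11)&(P[:,2]<.2)&(abs(P[:,0]-.524)<.09)&(abs(P[:,1]-.097)<.09)]
for a in np.arange(.11,.19,.02):
    s=q[(q[:,2]>=a)&(q[:,2]<a+.02)]; print(a.round(2),len(s),s.mean(0).round(3) if len(s) else "")
print(r.sense()["time_s"], "changed px", (cv2.absdiff(p,cv2.imread("pics/end.png")).max(2)[125:220,260:330]>25).sum())
E
python3 chk.py
```

```text
0.11 121 [0.52  0.085 0.12 ]
0.13 125 [0.519 0.085 0.14 ]
0.15 159 [0.521 0.086 0.161]
0.17 70 [0.524 0.093 0.172]
16.25 changed px 76
```

Four seconds on it hasn't moved: it is at rest, upright, with mid-handle at about 0.126 m.

```bash
python3 -c "
from h import *
print(r.finish_job())"
```

```text
the job is handed in; nothing more can be done
None
```

The screwdriver now stands upright and at rest in the steel pot, the marker and spatula look undisturbed in the last camera view, and the job is handed in, but no verdict came back.

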